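Show two bead vials to the pointer, then hold the tray level

TASK

Slide the carrier (it has a black knob to move it by) so that the tall vial stands centred under the fixed pointer and pause there about a second, then do the same with the short vial, and then draw the carrier fully back towards the robot, away from the pointer. Then lift the steel tray, which has a handle in its middle, straight up about a hand's width (10 cm) above the carrier and keep it there level and still for a couple of seconds with both vials standing in their wells; finish while still holding it up. Nothing may hit the pointer, no vial may come out of its well, and the bowl and tape holder stay where they are.

Things in the scene. Friction and masses are not known exactly. Their poses are not given: they have to be found in the camera images.
- stage: Fixed base of a two-axis slide, a plywood slab 270 x 200 mm, 12 mm thick, on the table. Its x axis (level) points away from the robot side towards the pointer and is the travel direction of the saddle; its y axis (level) is the travel direction of the carriage; z is up. Origin on the table, under the middle of the carrier's seat when both slide joints read 0.
- saddle (a joint): Lower slide, metres along the stage's +x: 0 = fully back at the robot-side stop, 0.17 = far stop. Sliding friction about 1.5 N plus light damping; it stays where it is left.
- carriage (a joint): Upper slide carried by the saddle, metres along the stage's +y: 0 = middle, stops at -0.085 and +0.085. Sliding friction about 1.5 N plus light damping. The carriage is a dark wooden plate 125 x 172 mm with low corner cleats (5 mm high) round the tray and a tongue with the knob; it does not turn.
- knob (a point): Grip point of the black round upright knob (20 mm diameter, 50 mm high, top 22 mm above this point, tongue surface 28 mm below it) on the carriage's tongue; it stands 115 mm from the seat's middle along the stage's -x. Gripping it and moving it level moves both slides; axes are the stage's.
- seat (a point): Middle of the carriage's flat top on which the tray rests, 42 mm above the table; axes are the stage's. It is clear of the pointer when the saddle is fully back.
- tray: Loose stainless steel tray 112 x 160 mm (its x, y), floor 3 mm thick, rim 10 mm high, 0.2 to 0.42 kg, with a bridge handle in its middle and two round wells. Origin at the middle of its underside, z up. It rests loosely on the seat with its axes along the stage's, about 2 mm of play.
- handle (a point): Centre of the tray's handle bar: a flat bar 12 mm thick along the tray's x, 60 mm long along the tray's y, 18 mm high, level, 40 mm above the tray's underside, over the tray's middle; gap of 28 mm between the bar and the tray's floor, end posts at 27 mm either side. Pinch it across its thickness (close the fingers along the tray's x); the nearest well edges are 38 mm from it along the tray's y. Axes are the tray's.
- well_a (a point): Floor centre of one round well of the tray (26 mm inner diameter, wall 3 mm thick and 14 mm high), at tray x +22, y +54 mm, 3 mm above the underside. Either vial may stand in it.
- well_b (a point): Floor centre of the other, equal well, at tray x -22, y -54 mm.
- vial_tall: Tall closed bead vial, loose: clear cylinder with coppery beads inside and a white cap, 22 mm diameter, 55 mm high, 30 g. Origin at the middle of its underside, z up along its axis. Stands in one of the wells.
- vial_tall_center (a point): Centre of the tall vial, half-way up (27.5 mm above its underside).
- vial_short: Short closed bead vial, loose: same look and 22 mm diameter, 35 mm high, 20 g. Origin at the middle of its underside. Stands in the other well.
- vial_short_center (a point): Centre of the short vial, half-way up (17.5 mm above its underside).
- pointer: Fixed pointer stand: a post 140 mm beyond the tip, away from the robot along the body's x axis, a thin level arm 158 mm above the table from post to tip, and a brass pin pointing down from the arm's end. Origin on the table under the tip.
- pointer_tip (a point): Lower tip of the brass pin, 117 mm above the table; it clears the seated tall vial by about 17 mm and the tray handle by 26 mm, so the carrier can be slid freely beneath it.
- bowl: Bystander: white ceramic bowl 130 mm wide, 55 mm high, with closed vials in it, to the robot's left. Origin at the middle of its underside.
- tape_holder: Bystander: grey silicone tape holder 70 x 130 mm, 86 mm high, to the robot's right. Origin at the middle of its underside.

How it is judged:
By the outcome, as a careful person would: the job done as asked, in the order asked, and still so for the second after the job is handed in, while the arm keeps its last pose, push and grip.
It also fails if it takes over 67 s, if anything falls off the work surface, if the arm or the gripper's body presses on something with over 40 N, if the wrist force passes 120 N, or if a joint passes its speed limit or range.

ROBOT

A 7-joint arm with a two-finger parallel gripper is mounted at the origin on the work surface. World frame = base frame: x ahead of the robot, y to its left, z up, the work surface at z = 0. Lengths are in m, angles in rad, forces in N, time in s.
With the tool pointing down it reaches from about 0.4 to 0.85 m from the base axis. Payload 10.4 kg.
Tool frame: the origin (TCP) lies between the finger pads; the fingertips stand 22 mm ahead of it and the grasp point (between the pads) lies 3 mm ahead of it (r.nose_length is the distance from the TCP to the fingertips, in m); z points along the fingers, y is the line along which they close (so a half turn about z gives the same grasp; the last joint's range is limited). The gripper opens to 87 mm and grips with 3 to 60 N. Pads are 19 mm wide; open, the fingers measure 117 mm over their backs; the gripper's body (75 mm by 190 mm) begins 51 mm behind the grasp point.
Start: joints at [-1.214, 0.332, -0.065, 1.46, 0.022, 1.35, -0.088], TCP at [0.232, 0.58, 0.245] pointing down, gripper open.
Joint ranges: [-2.6, 2.6], [-0.5, 2.12], [-1.47, 1.34], [0.16, 2.42], [-1.27, 4.41], [0.06, 2.06], [-2.6, 2.6]. Speed limits (rad/s): [2.22, 2.22, 2.79, 2.79, 3.14, 3.14, 3.14].

INTERFACE

Orientations are given as a unit quaternion [x, y, z, w].
In Python, from bench import readout, cams, r gives the robot as it stands. The module is installed in compiled form; this text tells all that it offers.
- The arm moves only by the tool step_arm, never from a script. Its argument "deltas" is a list that holds one entry, the list of rows, each a list of 7 numbers: the turn, a rotation vector about the tool's x, y, z in rad, then the shift along the tool's x, y, z in m, then the opening in per cent of the stroke, from 0 (shut) to 100 (fully open). A call has 1 to 20 rows; each row is the pose to reach, as a shift and turn from the pose commanded when the call began, along the tool's axes at that moment; what a row does not reach only later rows make up. A row lasts 1/8 s, in which the tool goes at most 62.5 mm and 10.7 degrees, less where a joint would pass 70% of its speed; a pose out of reach is approached as far as the arm can. A call with a gripper value outside its range is refused whole. The fingers move at their own pace and stop on an object; "squeeze" is the grip in N (left out, the last holds). Time passes only in rows, so rows that repeat a pose let the fingers close. It gives the time, the measured TCP pose, the force, the opening and the grip force at its end, in the units of the state.
- readout.read_state(): the state, without advancing time (a new reading comes with each control period).
- cams.camera(name): name is "scene" or "top"; returns a dict with "img" (480x640x3 uint8, red, green, blue), "fx", "fy", "cx", "cy" (pixels), "origin" and "rotation" of the camera in the world. Camera axes: x right, y up, looking along -z (the intrinsics and any distortion apply to the point x, -y, -z); pixel columns grow to the right and rows downward; lengths in m; the calibration is good to about 2 mm. A picture is of the moment at which its call begins. There is no depth.
- r.close_job(): hands the job in; it is judged then, once.
The state is a dict: "time": time; "joint_positions": joint angles; "joint_vel": joint speeds; "joint_torque": joint torques, N m; "ee_pos": TCP position; "eef_rot": TCP orientation; "ft_force": force on the tool from outside, world axes, zero at the start; "torque": the same for the moment, N m; "width": finger opening in m; "grip_force": force on a finger pad.
Only numpy, scipy, OpenCV 4.12 (cv2) and the standard library are available. Lean on these libraries where they do the work, as an engineer would, in place of code of your own. Each camera call takes 0.05 s, during which the arm holds its last target. There are 200 camera calls.

## Working session

There is one attempt and no reset: what is moved stays moved. The work goes in short steps, Python scripts to look and compute and a tool call to move; the robot and the scene stay as the last step left them, time stands still between calls to the robot, and variables do not carry over. Pictures are saved under pics/ and viewed, at most 10 in all, crops included, and the job is handed in when it is done.

Besides the shell and the picture viewer there is one more tool, called after "Request:" in YAML: its name, and indented under it one key for each argument. step_arm: Moves the arm, as the interface text tells. Its arguments: {"type":"object","properties":{"deltas":{"type":"array"},"squeeze":{"type":"number"}},"required":["deltas"]}

```bash
mkdir -p pics
cat > h.py <<'E'
import numpy as np, cv2
from bench import readout, cams, r
from scipy.spatial.transform import Rotation as R
def ray(c,u,v):
    d=np.array([(u-c["cx"])/c["fx"],-(v-c["cy"])/c["fy"],-1.]); return np.array(c["origin"]),np.array(c["rotation"]).reshape(3,3)@d
def atz(c,u,v,z):
    o,d=ray(c,u,v); return o+d*(z-o[2])/d[2]
def proj(c,p):
    q=np.array(c["rotation"]).reshape(3,3).T@(np.array(p)-np.array(c["origin"])); return c["cx"]+c["fx"]*q[0]/-q[2], c["cy"]-c["fy"]*q[1]/-q[2]
def tri(c1,p1,c2,p2):
    o1,d1=ray(c1,*p1);o2,d2=ray(c2,*p2)
    s=np.linalg.lstsq(np.c_[d1,-d2],o2-o1,rcond=None)[0]; a=o1+s[0]*d1;b=o2+s[1]*d2
    return (a+b)/2,np.linalg.norm(a-b)
E
python3 - <<'E'
from h import *
for n in("scene","top"):
    c=cams.camera(n); cv2.imwrite(f"pics/{n}0.png",c["img"][...,::-1])
    print(n,{k:np.round(v,4).tolist() for k,v in c.items() if k!="img"})
print(readout.read_state())
E
```

```text
scene {'fx': 565.6046, 'fy': 565.6046, 'cx': 318.0709, 'cy': 239.4615, 'origin': [1.4613, -0.0859, 1.0814], 'rotation': [0.2555, 0.2405, 0.6411, 0.6825]}
top {'fx': 466.0301, 'fy': 466.0301, 'cx': 321.3805, 'cy': 235.5559, 'origin': [0.3784, -0.0013, 1.2637], 'rotation': [-0.0522, 0.0698, 0.7126, -0.6961]}
{'time': 0.1, 'joint_positions': array([-1.21359044,  0.33280382, -0.06472339,  1.46085021,  0.021647  ,
        1.3499178 , -0.08853965]), 'joint_vel': array([ 5.67545066e-06, -3.04235287e-04, -1.01573738e-03, -2.59901952e-03,
       -7.10281000e-04, -1.03786044e-04,  1.56750879e-03]), 'joint_torque': array([ 8.53528818e-04, -6.24546218e+01,  2.39489781e-02, -3.90719104e+01,
       -6.15200121e-02,  3.64479795e-02,  6.47024876e-05]), 'ee_pos': array([0.23159707, 0.58016053, 0.24384   ]), 'eef_rot': array([ 1.88757727e-01,  9.82023477e-01, -6.36906356e-04, -7.31485260e-05]), 'ft_force': array([ 0.19902206, -0.36582992,  0.83707434]), 'torque': array([0.02087654, 0.01388981, 0.0212927 ]), 'grip_force': 0.0, 'width': 0.0870026004742193}
```

View pics/scene0.png

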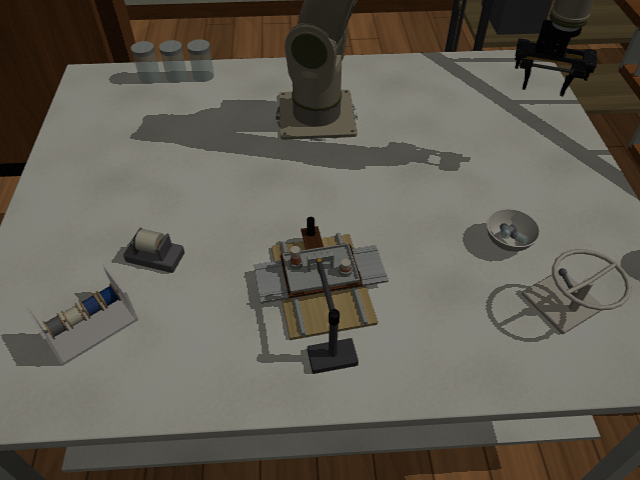

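View pics/top0.png

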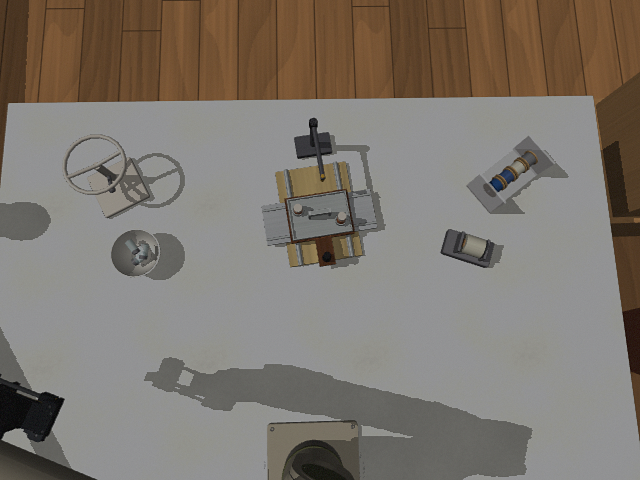

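The scene view shows the knob at about (311,222), the vials at (295,257) and (346,268), and the pointer arm ending near (320,263). In the top view the knob is at (327,257), the vials at (298,210) and (341,217), and the pointer arm ends near (322,177). Next I'll take enlarged crops for accuracy.

```bash
sed -i 's/np.array(c\["rotation"\]).reshape(3,3)/R.from_quat(c["rotation"]).as_matrix()/' h.py
python3 - <<'E'
from h import *
a=cv2.imread("pics/scene0.png")[200:380,240:400]; b=cv2.imread("pics/top0.png")[110:275,255:390]
cv2.imwrite("pics/crop.png",np.hstack([cv2.resize(a,None,fx=2.5,fy=2.5,interpolation=2)if 0 else cv2.resize(a,(400,450),interpolation=2),cv2.resize(b,(368,450),interpolation=2)]))
E
```

```text
(no output)
```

View pics/crop.png

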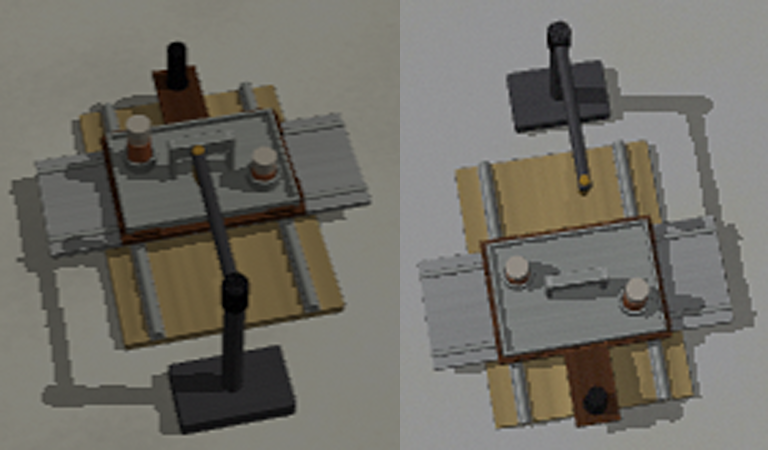

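The crops settle it: the tall vial is the one on the robot side at −y (well_b), and the short vial is in well_a.

Run:
```python
from h import *
S=cams.camera("scene");T=cams.camera("top")
s=lambda x,y:(240+x/2.5-.3,200+y/2.5-.3)
t=lambda x,y:(255+(x-400)/2.726-.3,110+y/2.727-.3)
P={}
for n,a,b,z in [("knobtop",(177,47),(596,396),.092),("tall",(139,122),(638,284),.1),("short",(265,154),(516,266),.08),("brass",(198,150),(584,181),.14),("posttop",(235,282),(559,33),.16)]:
    p,e=tri(S,s(*a),T,t(*b)); print(n,p.round(4),round(e,4),"scene@z",atz(S,*s(*a),z).round(4)[:2],"top@z",atz(T,*t(*b),z).round(4)[:2])
# slab/stage direction: rails edges in top crop; carriage corners
for q in [(483,241),(649,217),(669,331),(502,361)]: print("carr",atz(T,*t(*q),.042).round(4)[:2])
for q in [(105,143),(122,242),(303,214),(270,117)]: print("carrS",atz(S,*s(*q),.042).round(4)[:2])
for q in [(456,170),(652,141),(692,395),(496,427)]: print("slab",atz(T,*t(*q),.012).round(4)[:2])
for q in [(124,347),(344,306)]: print("slabS",atz(S,*s(*q),.012).round(4)[:2])
```

```text
knobtop [ 0.5324 -0.046   0.0917] 0.0016 scene@z [ 0.5325 -0.0468] top@z [ 0.5324 -0.0452]
tall [ 0.6353 -0.0867  0.1049] 0.0003 scene@z [ 0.6311 -0.0866] top@z [ 0.6363 -0.0872]
short [0.6604 0.0268 0.0811] 0.0011 scene@z [0.6595 0.0264] top@z [0.6607 0.0274]
brass [ 0.7181 -0.0377  0.1629] 0.0014 scene@z [ 0.6995 -0.0372] top@z [ 0.7253 -0.0378]
posttop [ 0.8563 -0.0181  0.1706] 0.0011 scene@z [ 0.8492 -0.0179] top@z [ 0.8609 -0.0177]
carr [0.6958 0.0605]
carr [ 0.7171 -0.1047]
carr [ 0.6015 -0.1203]
carr [0.5753 0.0435]
carrS [ 0.6061 -0.1198]
carrS [ 0.7219 -0.1069]
carrS [0.7011 0.0585]
carrS [0.5837 0.0398]
slab [0.7788 0.0887]
slab [ 0.8062 -0.1131]
slab [ 0.5418 -0.1438]
slab [0.5143 0.0515]
slabS [ 0.8121 -0.1089]
slabS [0.7824 0.0878]
```

Request:
step_arm:
  deltas:
    - [[0,0,-0.05,-0.05,-0.046,0.01,100],[0,0,-0.1,-0.1,-0.092,0.02,100],[0,0,-0.16,-0.15,-0.138,0.03,100],[0,0,-0.22,-0.2,-0.184,0.04,100],[0,0,-0.28,-0.25,-0.23,0.05,100],[0,0,-0.34,-0.3,-0.276,0.06,100],[0,0,-0.4,-0.35,-0.322,0.07,100],[0,0,-0.46,-0.4,-0.368,0.08,100],[0,0,-0.511,-0.45,-0.414,0.09,100],[0,0,-0.511,-0.49,-0.45,0.1,100],[0,0,-0.511,-0.512,-0.47,0.1,100],[0,0,-0.511,-0.512,-0.47,0.1,100],[0,0,-0.511,-0.512,-0.47,0.1,100],[0,0,-0.511,-0.512,-0.47,0.1,100],[0,0,-0.511,-0.512,-0.47,0.1,100],[0,0,-0.511,-0.512,-0.47,0.1,100]]

```text
time: 2.2
ee_pos: [0.5329, -0.0448, 0.1447]
eef_rot: [-0.066, 0.998, 0.0, 0.0]
ft_force: [-0.1, -0.6, -0.1]
width: 0.0869
grip_force: 0.0
```

Request:
step_arm:
  deltas:
    - [[0,0,0,0,0,0.03,100],[0,0,0,0,0,0.06,100],[0,0,0,0,0,0.071,100],[0,0,0,0,0,0.071,100],[0,0,0,0,0,0.071,10],[0,0,0,0,0,0.071,10],[0,0,0,0,0,0.071,10],[0,0,0,0,0,0.071,10],[0,0,0,0,0,0.071,10],[0,0,0,0,0,0.071,10],[0,0,0,0,0,0.071,10],[0,0,0,0,0,0.071,10]]
  squeeze: 25

```text
time: 3.7
ee_pos: [0.533, -0.0459, 0.0735]
eef_rot: [-0.066, 0.998, -0.0, 0.0]
ft_force: [-0.2, -0.5, -0.0]
width: 0.0196
grip_force: 25.0
```

Run:
```python
from h import *
S=cams.camera("scene")["img"][200:380,240:400,::-1];T=cams.camera("top")["img"][110:275,255:390,::-1]
cv2.imwrite("pics/crop2.png",np.hstack([cv2.resize(S,(400,450),interpolation=2),cv2.resize(T,(368,450),interpolation=2)]))
```

```text
(no output)
```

View pics/crop2.png

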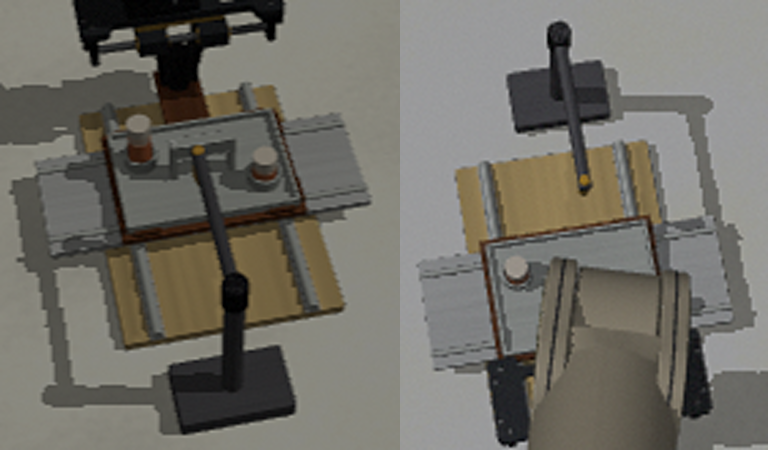

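Request:
step_arm:
  deltas:
    - [[0,0,0,-0.003,0.001,0,10],[0,0,0,-0.008,0.003,0,10],[0,0,0,-0.016,0.007,0,10],[0,0,0,-0.025,0.011,0,10],[0,0,0,-0.035,0.015,0,10],[0,0,0,-0.045,0.019,0,10],[0,0,0,-0.055,0.023,0,10],[0,0,0,-0.065,0.027,0,10],[0,0,0,-0.074,0.031,0,10],[0,0,0,-0.082,0.035,0,10],[0,0,0,-0.087,0.037,0,10],[0,0,0,-0.09,0.038,0,10],[0,0,0,-0.09,0.038,0,10],[0,0,0,-0.09,0.038,0,10]]

```text
time: 5.55
ee_pos: [0.6174, 0.0039, 0.0736]
eef_rot: [-0.066, 0.998, 0.0, 0.0]
ft_force: [2.4, -0.3, -0.9]
width: 0.0196
grip_force: 25.0
```

Run:
```python
from h import *
S=cams.camera("scene")["img"][210:330,270:390,::-1];T=cams.camera("top")["img"][130:230,265:365,::-1]
cv2.imwrite("pics/crop3.png",np.hstack([cv2.resize(S,(400,400),interpolation=2),cv2.resize(T,(400,400),interpolation=2)]))
print(readout.read_state()["ee_pos"])
```

```text
[0.61730375 0.00390102 0.07358187]
```

View pics/crop3.png

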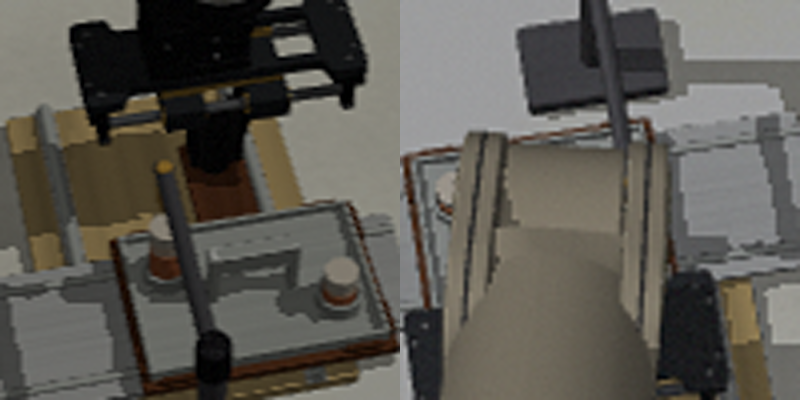

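```bash
python3 - <<'E'
from h import *
S=cams.camera("scene");T=cams.camera("top")
f=lambda p:[round(float((a-b)*10/3-0) ,1) for a,b in zip(proj(S,p),(269.7,209.7))]
tip=np.array([.7178,-.0377])
print("vial top ctr",f([*tip,.1]),"left",f([tip[0],tip[1]-.011,.1]),"right",f([tip[0],tip[1]+.011,.1]),"bottom",f([*tip,.045]),"tiptop",f([*tip,.16]),"tip",f([*tip,.117]))
print("5mm x",f([tip[0]+.005,tip[1],.1]))
sh=[(341,267)]
p=atz(S,269.7+341*.3,209.7+267*.3,.08)[:2]
Rm=lambda a:R.from_euler('z',a,degrees=True).as_matrix()[:2,:2]
for a in(7,8,9): print(a,"short",p.round(4),"tall from short",(p-Rm(a)@[.044,.108]).round(4))
E
python3 - <<'E'
import cv2
a=cv2.imread("pics/crop3.png")[140:310,110:380]
cv2.imwrite("pics/z.png",cv2.resize(a,(790,497),interpolation=cv2.INTER_CUBIC))
E
```

```text
vial top ctr [165.0, 227.1] left [148.2, 227.9] right [181.9, 226.2] bottom [165.0, 276.5] tiptop [165.1, 169.2] tip [165.0, 211.1]
5mm x [165.5, 233.2]
7 short [0.7425 0.076 ] tall from short [ 0.712  -0.0365]
8 short [0.7425 0.076 ] tall from short [ 0.714 -0.037]
9 short [0.7425 0.076 ] tall from short [ 0.7159 -0.0375]
```

View pics/z.png

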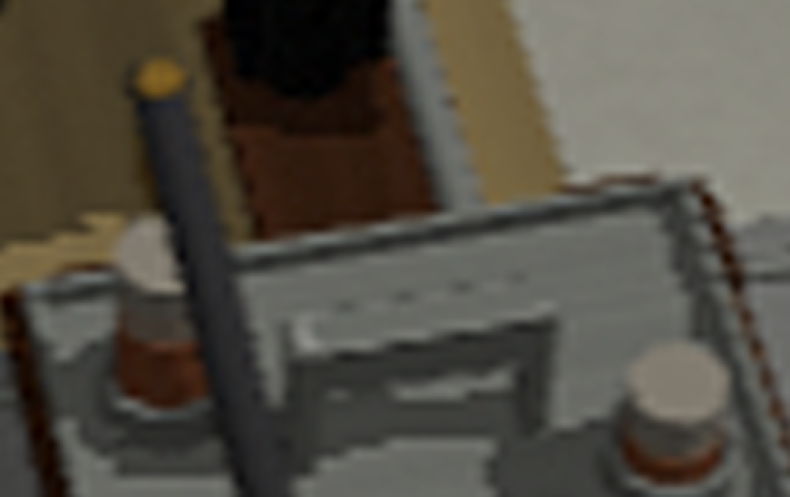

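The tall vial lines up with the pin to about 1 mm: cap centre near (167,226) in the crop against a predicted (165,227). I'll trim y by 1 mm, pause, then go on to the short vial.

Request:
step_arm:
  deltas:
    - [[0,0,0,0,-0.001,0,10],[0,0,0,0,-0.001,0,10],[0,0,0,0,-0.001,0,10],[0,0,0,0,-0.001,0,10],[0,0,0,0,-0.001,0,10],[0,0,0,0,-0.001,0,10],[0,0,0,0,-0.001,0,10],[0,0,0,0,-0.001,0,10],[0,0,0,0,-0.001,0,10],[0,0,0,0,-0.001,0,10],[0,0,0,0,-0.001,0,10],[0,0,0,0,-0.001,0,10],[0,0,0,0,-0.001,0,10],[0,0,0,0,-0.001,0,10],[0,0,0,0,-0.001,0,10]]

```text
time: 7.62
ee_pos: [0.6174, 0.0027, 0.0735]
eef_rot: [-0.066, 0.998, 0.0, 0.0]
ft_force: [1.3, 2.0, 0.1]
width: 0.0194
grip_force: 25.0
```

Request:
step_arm:
  deltas:
    - [[0,0,0,0.001,-0.003,0,10],[0,0,0,0.003,-0.008,0,10],[0,0,0,0.006,-0.016,0,10],[0,0,0,0.01,-0.025,0,10],[0,0,0,0.014,-0.035,0,10],[0,0,0,0.018,-0.045,0,10],[0,0,0,0.022,-0.055,0,10],[0,0,0,0.026,-0.065,0,10],[0,0,0,0.03,-0.075,0,10],[0,0,0,0.034,-0.085,0,10],[0,0,0,0.038,-0.095,0,10],[0,0,0,0.041,-0.102,0,10],[0,0,0,0.0425,-0.106,0,10],[0,0,0,0.043,-0.1075,0,10],[0,0,0,0.043,-0.1075,0,10],[0,0,0,0.043,-0.1075,0,10]]

```text
time: 9.62
ee_pos: [0.5887, -0.1098, 0.0735]
eef_rot: [-0.066, 0.998, -0.0, -0.0]
ft_force: [0.8, -1.3, 1.5]
width: 0.0191
grip_force: 25.0
```

Run:
```python
from h import *
s=cams.camera("scene");t=cams.camera("top")
S=s["img"][225:300,270:345,::-1];T=t["img"][130:230,285:385,::-1]
cv2.imwrite("pics/crop4.png",np.hstack([cv2.resize(S,(500,500),interpolation=2),cv2.resize(T,(300,500),interpolation=2)[:, :300] if 0 else cv2.resize(T[:,:60],(300,500),interpolation=2)]))
tip=[.7178,-.0377]
f=lambda p:[round(float((a-b)/.15),1) for a,b in zip(proj(s,p),(269.6,224.6))]
print("brass",f([*tip,.162]),"vial top",f([*tip,.08]),"left",f([tip[0],tip[1]-.011,.08]),"ytop",f([tip[0]-.011,tip[1],.08]),"5mmx",f([tip[0]+.005,tip[1],.08]))
print("top view vialtop img",proj(t,[*tip,.08]),"brass",proj(t,[*tip,.162]))
print(readout.read_state()["ee_pos"])
```

```text
brass [330.9, 235.0] vial top [330.7, 391.6] left [297.4, 393.3] ytop [328.6, 365.0] 5mmx [331.6, 403.8]
top view vialtop img (np.float64(321.6853424631652), np.float64(185.60199569463379)) brass (np.float64(322.4671957477863), np.float64(176.3283602450765))
[ 0.58875237 -0.10984812  0.07353596]
```

View pics/crop4.png

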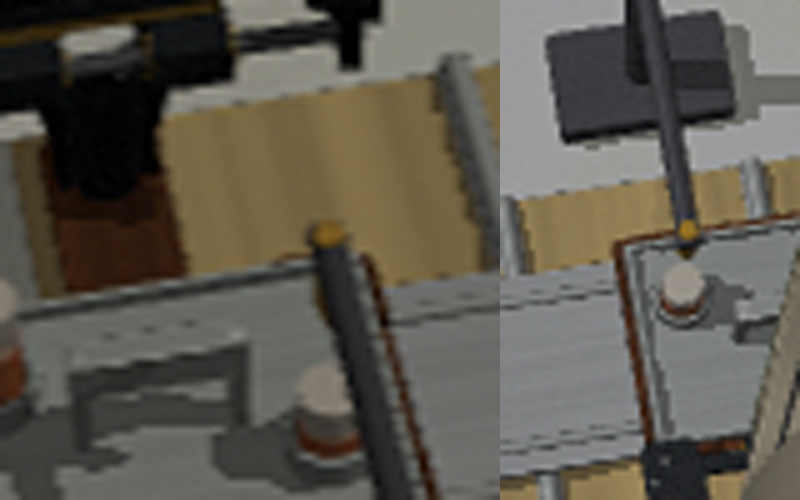

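The short vial is centred: its cap sits at (321.6,185.6) in the top view, which matches the prediction. I'll pause here and then draw back.

Request:
step_arm:
  deltas:
    - [[0,0,0,0,0,0,10],[0,0,0,0,0,0,10],[0,0,0,0,0,0,10],[0,0,0,0,0,0,10],[0,0,0,0,0,0,10],[0,0,0,0,0,0,10],[0,0,0,0,0,0,10],[0,0,0,0,0,0,10],[0,0,0,0,0,0,10],[0,0,0,0,0,0,10],[0,0,0,0,0,0,10],[0,0,0,0,0,0,10]]

```text
time: 11.22
ee_pos: [0.5888, -0.1096, 0.0735]
eef_rot: [-0.066, 0.998, 0.0, -0.0]
ft_force: [-0.6, -1.8, 2.4]
width: 0.0192
grip_force: 25.0
```

Request:
step_arm:
  deltas:
    - [[0,0,0,0.003,0,0,10],[0,0,0,0.009,0,0,10],[0,0,0,0.017,0,0,10],[0,0,0,0.026,0,0,10],[0,0,0,0.035,0,0,10],[0,0,0,0.043,0,0,10],[0,0,0,0.051,0,0,10],[0,0,0,0.057,0,0,10],[0,0,0,0.062,0,0,10],[0,0,0,0.066,0,0,10],[0,0,0,0.07,0,0,10]]

```text
time: 12.6
ee_pos: [0.5192, -0.1188, 0.0735]
eef_rot: [-0.066, 0.998, 0.0, -0.0]
ft_force: [1.5, -1.3, -2.3]
width: 0.0196
grip_force: 25.0
```

Request:
step_arm:
  deltas:
    - [[0,0,0,0.004,0,0,10],[0,0,0,0.009,0,0,10],[0,0,0,0.014,0,0,10],[0,0,0,0.019,0,0,10],[0,0,0,0.023,0,0,10],[0,0,0,0.026,0,0,10],[0,0,0,0.028,0,0,10]]

```text
time: 13.48
ee_pos: [0.4931, -0.1219, 0.0736]
eef_rot: [-0.066, 0.998, -0.0, 0.002]
ft_force: [15.2, 0.7, -15.3]
width: 0.019
grip_force: 25.0
```

Request:
step_arm:
  deltas:
    - [[0,0,0,0.003,0,0,10],[0,0,0,0.006,0,0,10],[0,0,0,0.009,0,0,10],[0,0,0,0.012,0,0,10]]

```text
time: 13.98
ee_pos: [0.4872, -0.122, 0.0756]
eef_rot: [-0.067, 0.998, -0.001, 0.008]
ft_force: [33.3, 3.2, -17.5]
width: 0.019
grip_force: 25.0
```

The force rise shows the stop. I'll ease off while still pulling slightly, then open and rise.

Request:
step_arm:
  deltas:
    - [[0,0,0,-0.004,0,0,10],[0,0,0,-0.008,0,0,10],[0,0,0,-0.009,0,0,10],[0,0,0,-0.009,0,0,10]]

```text
time: 14.48
ee_pos: [0.4904, -0.1224, 0.0753]
eef_rot: [-0.066, 0.998, 0.0, 0.002]
ft_force: [0.1, 1.4, 15.1]
width: 0.0193
grip_force: 25.0
```

Request:
step_arm:
  deltas:
    - [[0,0,0,0,0,0,60],[0,0,0,0,0,0,100],[0,0,0,0,0,0,100],[0,0,0,0,0,0,100],[0,0,0,0,0,0,100],[0,0,0,0,0,-0.04,100],[0,0,0,0,0,-0.08,100],[0,0,0,0,0,-0.12,100],[0,0,0,0,0,-0.13,100],[0,0,0,0,0,-0.13,100]]

```text
time: 15.72
ee_pos: [0.4888, -0.1228, 0.2036]
eef_rot: [-0.066, 0.998, 0.0, 0.0]
ft_force: [0.3, 0.3, -0.9]
width: 0.0867
grip_force: 0.0
```

Run:
```python
from h import *
s=cams.camera("scene");t=cams.camera("top")
S=s["img"][195:295,250:350,::-1];T=t["img"][160:290,285:385,::-1]
cv2.imwrite("pics/crop5.png",np.hstack([cv2.resize(S,(400,400),interpolation=2),cv2.resize(T[:100],(400,400),interpolation=2)]))
print(readout.read_state()["joint_positions"])
```

```text
[-0.31894009  0.08731684  0.50410974  1.85748452 -0.04484932  1.20974538
  1.90160216]
```

View pics/crop5.png

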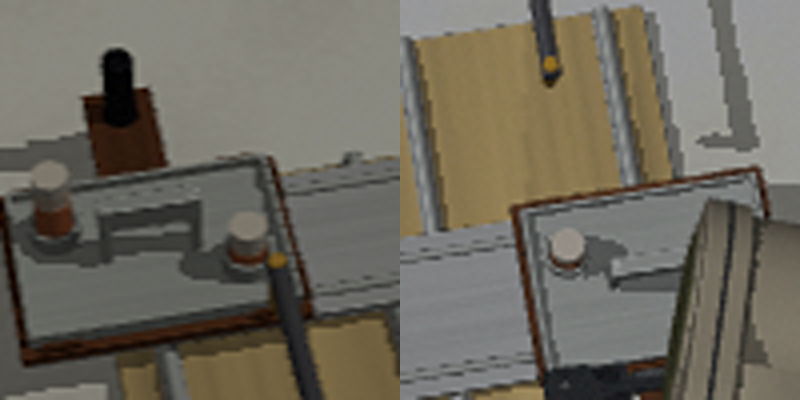

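Run:
```python
from h import *
S=cams.camera("scene");T=cams.camera("top")
s=lambda x,y:(250+x/4-.4,195+y/4-.4)
t=lambda x,y:(285+(x-400)/4-.4,160+y/4-.4)
a=atz(S,*s(50,173),.1);b=atz(S,*s(247,222),.08);b2=atz(T,*t(568,241),.08)
print("tall",a,"short",b,b2,"mid",(a+b)/2)
print("knob",atz(S,*s(117,54),.092))
print("handle",atz(S,*s(149,200),.091))
print("handle left end topview",atz(T,*t(612,265),.091))
```

```text
tall [ 0.59416732 -0.16189416  0.1       ] short [ 0.62139629 -0.0497344   0.08      ] [ 0.62564619 -0.04811161  0.08      ] mid [ 0.6077818  -0.10581428  0.09      ]
knob [ 0.4929548  -0.12198941  0.092     ]
handle [ 0.6105449  -0.10559345  0.091     ]
handle left end topview [ 0.60704751 -0.07548804  0.091     ]
```

Request:
step_arm:
  deltas:
    - [[0,0,0.17,-0.013,0,0,100],[0,0,0.34,-0.026,0,0,100],[0,0,0.51,-0.039,0,0,100],[0,0,0.68,-0.052,0,0,100],[0,0,0.85,-0.065,0,0,100],[0,0,1.02,-0.078,0,0,100],[0,0,1.19,-0.091,0,0,100],[0,0,1.36,-0.104,0,0,100],[0,0,1.5,-0.115,0.001,0,100],[0,0,1.571,-0.121,0.001,0,100],[0,0,1.571,-0.121,0.001,0,100],[0,0,1.571,-0.121,0.001,0,100]]

```text
time: 17.42
ee_pos: [0.608, -0.1062, 0.203]
eef_rot: [0.659, 0.752, -0.0, -0.0]
ft_force: [-0.5, -0.3, 0.2]
width: 0.087
grip_force: 0.0
```

Request:
step_arm:
  deltas:
    - [[0,0,0,0,0,0.03,100],[0,0,0,0,0,0.06,100],[0,0,0,0,0,0.09,100],[0,0,0,0,0,0.11,100],[0,0,0,0,0,0.118,100],[0,0,0,0,0,0.118,60],[0,0,0,0,0,0.118,40],[0,0,0,0,0,0.118,25],[0,0,0,0,0,0.118,18],[0,0,0,0,0,0.118,12],[0,0,0,0,0,0.118,5],[0,0,0,0,0,0.118,5],[0,0,0,0,0,0.118,5],[0,0,0,0,0,0.118,5],[0,0,0,0,0,0.118,5]]
  squeeze: 40

```text
time: 19.3
ee_pos: [0.6087, -0.1059, 0.0856]
eef_rot: [0.659, 0.752, 0.0, 0.0]
ft_force: [2.0, -0.3, -1.6]
width: 0.0115
grip_force: 40.0
```

Request:
step_arm:
  deltas:
    - [[0,0,0,0,0,-0.002,5],[0,0,0,0,0,-0.005,5],[0,0,0,0,0,-0.01,5],[0,0,0,0,0,-0.017,5],[0,0,0,0,0,-0.025,5],[0,0,0,0,0,-0.034,5],[0,0,0,0,0,-0.044,5],[0,0,0,0,0,-0.054,5],[0,0,0,0,0,-0.064,5],[0,0,0,0,0,-0.074,5],[0,0,0,0,0,-0.083,5],[0,0,0,0,0,-0.09,5],[0,0,0,0,0,-0.096,5],[0,0,0,0,0,-0.1,5],[0,0,0,0,0,-0.102,5],[0,0,0,0,0,-0.102,5],[0,0,0,0,0,-0.102,5],[0,0,0,0,0,-0.102,5]]

```text
time: 21.55
ee_pos: [0.6084, -0.106, 0.1873]
eef_rot: [0.659, 0.752, -0.0, -0.0]
ft_force: [-0.3, -0.3, -4.0]
width: 0.0115
grip_force: 40.0
```

Run:
```python
from h import *
s=cams.camera("scene")
cv2.imwrite("pics/crop6.png",cv2.resize(s["img"][150:330,200:400,::-1],(660,594),interpolation=2))
st=readout.read_state(); print(st["ft_force"],st["torque"],st["width"])
```

```text
[ 0.4780682  -0.0309812  -3.77025075] [-0.05615248  0.02584936  0.0176289 ] 0.011405704494504927
```

View pics/crop6.png

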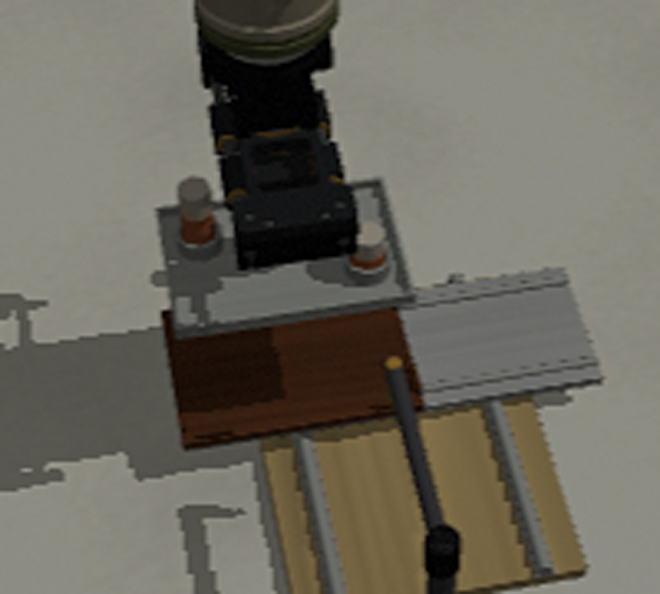

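The tray hangs level in the image, with the tall vial at (195,215) and the short one at (368,250), both upright in their wells. I'll hold still for 2.5 s and hand in.

Request:
step_arm:
  deltas:
    - [[0,0,0,0,0,0,5],[0,0,0,0,0,0,5],[0,0,0,0,0,0,5],[0,0,0,0,0,0,5],[0,0,0,0,0,0,5],[0,0,0,0,0,0,5],[0,0,0,0,0,0,5],[0,0,0,0,0,0,5],[0,0,0,0,0,0,5],[0,0,0,0,0,0,5],[0,0,0,0,0,0,5],[0,0,0,0,0,0,5],[0,0,0,0,0,0,5],[0,0,0,0,0,0,5],[0,0,0,0,0,0,5],[0,0,0,0,0,0,5],[0,0,0,0,0,0,5],[0,0,0,0,0,0,5],[0,0,0,0,0,0,5],[0,0,0,0,0,0,5]]

```text
time: 24.1
ee_pos: [0.6085, -0.106, 0.1875]
eef_rot: [0.659, 0.752, 0.0, -0.0]
ft_force: [-0.2, -0.2, -3.5]
width: 0.0115
grip_force: 40.0
```

```bash
python3 -c "
from bench import r
print(r.close_job())"
```

```text
the job is handed in; nothing more can be done
None
```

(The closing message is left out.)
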